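# Lay the revolving coffee board

### The job

Lay the revolving wooden board for a guest. Stand the handled coffee cup, the water glass and the spice shaker, whichever of them are out, upright on their own inlaid places on the board (going clockwise from the white plate, seen from above: the cup with its handle over the handle outline, the glass, the shaker), and lift the cover off the biscuit caddy and layer all its loose round biscuits on the white plate as one centred tower, widest at the bottom. Then put the cover back on the caddy, down over both pins; the board turns freely but is already turned for the guest, so do not let it turn, and do not push the other things on the counter about.

Things in the scene. Friction and masses are not known exactly. Their poses are not given: they have to be found in the camera images.
- platter (a joint): turn of the round dark-wood board about its upright axis (rad, growing anticlockwise seen from above). Board 280 mm across, 18 mm thick, its top 34 mm above the counter, on a fixed steel foot. It turns on a ball bearing with very little friction (about 0.02 N m) and may start at any turn; it should stay as it stands.
- stand: fixed steel foot of the board, 170 mm across; origin on the counter on the board's turning axis
- plate_top (a point): middle of the top face of the flat white plate that is fixed on the board: 100 mm across, its top 5 mm above the board (39 mm above the counter), centre 88 mm from the axis; a fine grey circle 64 mm across marks the middle. The point's x axis points outward from the board's axis.
- cup_place (a point): middle of the cup's place, on top of the board: a pale inlaid ring with a handle outline towards the rim; 88 mm from the axis, a quarter turn clockwise from the plate
- cup_handle_place (a point): point on top of the board over which the cup's handle belongs, 50 mm further out from the axis than cup_place
- glass_place (a point): middle of the water glass's place, on top of the board: a plain pale ring, 88 mm from the axis, opposite the plate
- shaker_place (a point): middle of the shaker's place, on top of the board: a smaller plain pale ring, 88 mm from the axis, a quarter turn anticlockwise from the plate
- rim_point (a point): point on top of the board near its rim, 136 mm from the axis, beyond the white plate; shows whether the board has turned
- caddy: fixed shallow light-wood box 264 x 146 x 40 mm, origin under its middle, long side along its x axis. Floor 12 mm thick (biscuits lie 12.7 mm above the counter); long side walls 7 mm thick, end blocks 22 mm; inside 132 mm wide. A low divider (top 32 mm above the counter) at x = -82 mm closes off the near end, where square biscuits stay. On top of each end block, at x = -121 and +121 mm, y = 0, stands a steel pin 8 mm thick and 15 mm high with a tapered tip.
- seat (a point): middle of the caddy's upper rim, 40 mm above the counter: the middle of the cover's underside lies here when the cover is seated
- cover: loose light-wood cover plate, 264 x 146 x 6 mm, about 0.28 kg; origin in the middle of its underside, long side along x. Two 12 mm holes at x = -121 and +121 mm, y = 0, go over the pins (either way round). On top a dark bar handle along x. Clear counter to lay it on lies left (+y) of the caddy, within 0.49 m ahead of the robot, once the cup, if it stands there, is on the board.
- cover_bar (a point): middle of the cover's bar handle, 32 mm above the cover's underside; the bar runs along the cover's x axis, 100 mm long, 14 mm wide and 14 mm high, with 19 mm clear below it
- biscuit_large: loose round biscuit 60 mm across, 12 mm thick; origin in the middle of its underside. The round biscuits lie in a row along the caddy's long axis, 63 mm apart, in any order; one of them may be absent.
- biscuit_middle: the same, 50 mm across, 12 mm thick
- biscuit_small: the same, 40 mm across, 12 mm thick
- cup: green coffee cup 52 mm high with a handle; round body 63 mm across at the rim and about 46 mm at the foot, its middle at y = +14.5 mm in this frame; the handle points along -y and ends at y = -46 mm. Origin at the height of the foot. One of cup, glass and shaker may be absent.
- cup_middle (a point): middle of the underside of the cup's round body
- cup_handle (a point): point at foot height below the cup's handle, 50 mm from cup_middle; in place when it lies over cup_handle_place
- glass: waisted clear water glass 86 mm high, 62 mm across at the rim, 45 mm at the foot; origin in the middle of its underside
- shaker: round glass spice shaker with a mustard-yellow cap, 42 mm across, 96 mm high; origin in the middle of its underside. Of glass and shaker one starts beyond the caddy's far end (more finger room along y) and one to the right of the board (more finger room along x)
- order_pad: bystander: dark notepad 130 x 95 x 16 mm, origin under its middle; not to be pushed about
- counter_bell: bystander: round service bell 69 mm across, 50 mm high, origin under its middle; not to be pushed about
- shot_timer: bystander: small white timer 62 x 70 x 19 mm, origin under its middle; not to be pushed about
- machine_handle (a point): fixed: the end, nearest the robot, of a black handle of the espresso machine, which sticks out over the counter to the left of the caddy, 0.28 m up. Its steam knob sticks out likewise at y = 0.15 to 0.20 m, x = 0.52 m and beyond, 0.39 m up. Keep arm and wrist nearer to the robot than these when working there, and draw the arm in before swinging away.
There are look-alikes about, which are no part of the job. Leave any orange look-alike of the cup alone.

How it is judged:
By the outcome, as a careful person would: the job done as asked, in the order asked, and still so for the second after the job is handed in, with the robot touching nothing.
Of biscuit_large, biscuit_middle, biscuit_small only 2 to 3 are there at a start; the rules pass over those that are not, and their reading is None.
Of cup, glass, shaker only 2 to 3 are there at a start; the rules pass over those that are not, and their reading is None.
At some moment in a run one of cover may be knocked a few centimetres aside while the robot is not near it.
Once in a run the grip may slacken for a moment while it holds something.
It also fails if it takes over 210 s, if anything falls off the work surface, if the arm or the gripper's body presses on something with over 40 N, if the wrist force passes 120 N, or if a joint passes its speed limit or range.

### The arm

A 6-joint arm with a two-finger parallel gripper is mounted at the origin on a cart in front of the work surface, level with it; the furniture and walls round the work are solid. World frame = base frame: x ahead of the robot, y to its left, z up, the work surface at z = 0. Lengths are in m, angles in degrees, forces in N, time in s.
With the tool pointing down it reaches from about 0.325 to 0.775 m from the base axis. Payload 5.5 kg.
Tool frame: the origin (TCP) lies at the centre of the arm's flange, where the gripper is bolted on; the fingertips stand 182 mm ahead of it and the grasp point (between the pads) lies 163 mm ahead of it; z points along the fingers, y is the line along which they close (so a half turn about z gives the same grasp; the last joint's range is limited). The gripper opens to 88 mm and grips with 3 to 60 N. Pads are 20 mm wide; open, the fingers measure 115 mm over their backs; the gripper's body (75 mm by 178 mm) begins 61 mm behind the grasp point.
Start: joints at [64.017, 5.22, 70.514, -0, 104.267, -3.249], TCP at [0.232, 0.553, 0.405] pointing down, gripper open.
Joint ranges: [-164.24, 164.24], [-49.07, 125.15], [9.68, 141.18], [-86.29, 266.29], [3.28, 154.24], [-151.56, 151.56]. Speed limits (degrees/s): [147.25, 147.25, 172.46, 180, 180, 180].

### API

Orientations are given as [roll, pitch, yaw] about the fixed x, y, z axes, in that order (R = Rz(yaw) Ry(pitch) Rx(roll)).
In Python, from station import r gives the robot as it stands. The module is installed in compiled form; this text tells all that it offers. Calls block until the motion is done:
- r.reach(position, orientation): joint-space move of the TCP to a pose.
- r.servo_line(position, rotation=None, speed=0.15): straight line of the TCP; rotation=None keeps the orientation; speed is the mean speed in m/s.
- r.move_joints(angles): joint-space move.
- r.let_go() and r.grab(squeeze=None): open the fingers fully, or close them until they stop; squeeze is the grip in N (None keeps the last).
- r.wait(seconds).
- r.inverse_kinematics(position, orientation): joint angles nearest the present ones, or None.
- r.sense(): the state.
- r.snapshot(name): name is "scene" or "top" or "wrist"; returns a dict with "frame" (400x640x3 uint8, red, green, blue), "fx", "fy", "cx", "cy" (pixels), "R" (3x3) and "t" (3): a world point X has camera coordinates R X + t. Camera axes: x right, y down, z forward; pixel columns grow to the right and rows downward; lengths in m; the calibration is good to about 2 mm. The wrist camera is an equidistant fisheye: a pixel r from the principal point sees the ray r / f radians off the axis. A picture is of the moment at which its call begins. There is no depth.
A pose or a line that the arm cannot do raises r.IKError and nothing moves.
- r.hand_in(): hands the job in; it is judged then, once.
The state is a dict: "clock": time; "joints": joint angles; "joint_vel": joint speeds; "joint_torque": joint torques, N m; "tcp_pos": TCP position; "orientation": TCP orientation; "contact_force": force on the tool from outside, world axes, zero at the start; "torque": the same for the moment, N m; "opening": finger opening in m; "gripper_force": force on a finger pad.
Only numpy, scipy, OpenCV 4.12 (cv2) and the standard library are available. Lean on these libraries where they do the work, as an engineer would, in place of code of your own. Each camera call takes 0.05 s, during which the arm holds its last target. There are 200 camera calls.

## Working session

There is one attempt and no reset: what is moved stays moved. The work goes in short steps, each a Python script; the robot and the scene stay as the last script left them, time stands still between calls to the robot, and variables do not carry over. Pictures are saved under pics/ and viewed, at most 14 in all, crops included, and the job is handed in when it is done.

```bash
mkdir -p pics; ls; python3 - <<'E'
from station import r
import cv2,pickle
for n in ("scene","top"):
    s=r.snapshot(n); pickle.dump(s,open(f"{n}0.pkl","wb"))
    print(n,s["fx"],s["fy"],s["cx"],s["cy"],s["R"],s["t"])
    cv2.imwrite(f"pics/{n}0.png",cv2.resize(s["frame"][:,:,::-1],(800,500),interpolation=cv2.INTER_CUBIC))
print(r.sense())
E
```

```text
pics
scene 512.2387973022663 512.2387973022663 321.68406841962144 197.527883071517 [[-0.86449255 -0.50264407 -0.00125117]
 [-0.34730283  0.59911842 -0.7214138 ]
 [ 0.36336396 -0.62322232 -0.69250312]] [0.47554415 0.29479698 1.86364726]
top 389.72845624977987 389.72845624977987 323.76171690182264 205.10005274972892 [[ 0.0197016  -0.99963479  0.01849667]
 [-0.99224355 -0.02182036 -0.12237898]
 [ 0.12273789 -0.01594214 -0.99231107]] [0.01113889 0.54423029 1.60979868]
{'clock': 0.1, 'joints': array([ 6.40166771e+01,  5.25771999e+00,  7.05747091e+01,  6.98200864e-04,
        1.04267019e+02, -3.25021817e+00]), 'joint_vel': array([-0.01625172, -0.08930898, -0.16208429,  0.06923073, -0.00234457,
        0.00316209]), 'joint_torque': array([ 1.70102474e-03, -4.47858560e+01, -4.07567847e+01,  6.98759034e-02,
        2.85568699e-02, -1.02118872e-04]), 'tcp_pos': array([0.23189878, 0.55342509, 0.40363358]), 'orientation': array([-1.79900751e+02, -6.31421636e-03,  1.57267061e+02]), 'contact_force': array([-0.02175981, -0.97858903, -0.55382718]), 'torque': array([-0.03118878, -0.02924359,  0.01534718]), 'gripper_force': 0.0, 'opening': 0.08810831774726587}
```

View pics/top0.png

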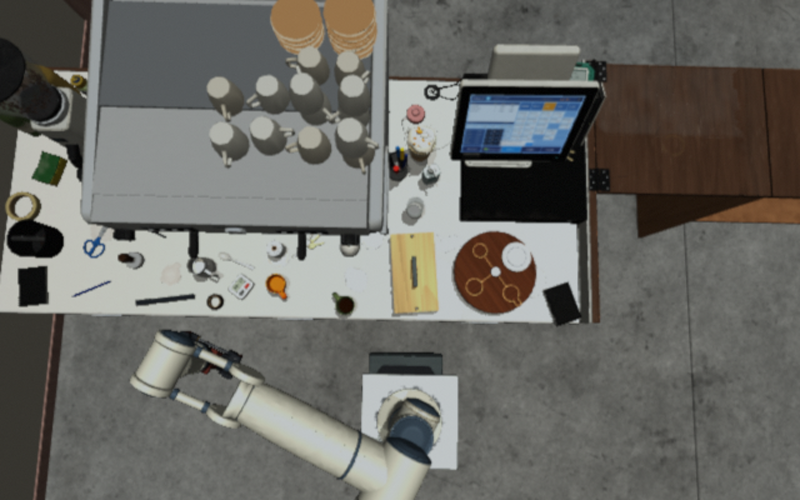

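View pics/scene0.png

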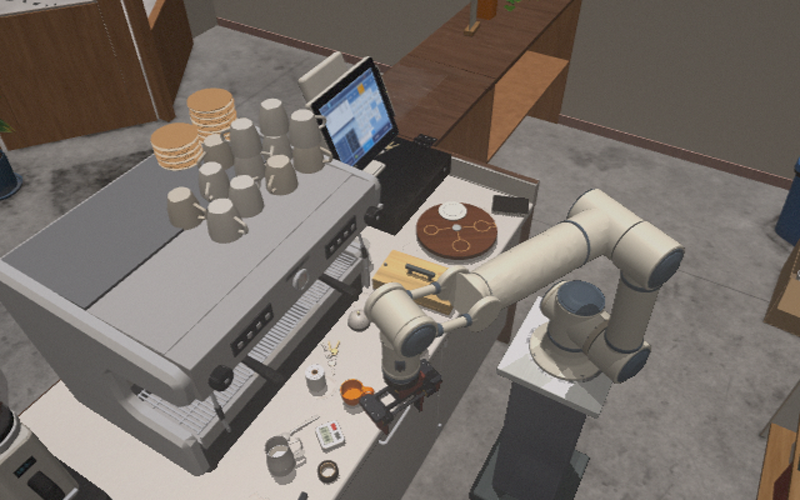

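Top view (800-wide): caddy around (414,273), board (495,272), plate (516,257), green cup (343,303), clear item beyond the caddy (414,207), orange look-alike (277,285), pad (562,303). Nothing stands right of the board.

```bash
cat > h.py <<'E'
from station import r
import numpy as np, cv2, pickle
def snap(n,tag,box=None,size=(800,500),save=True):
    s=r.snapshot(n); pickle.dump(s,open(f"{tag}.pkl","wb"))
    f=s["frame"][:,:,::-1]
    if box: f=f[box[1]:box[3],box[0]:box[2]]
    if save: cv2.imwrite(f"pics/{tag}.png",cv2.resize(f,size,interpolation=cv2.INTER_CUBIC))
    return s
def px2w(s,u,v,z,fish=False):
    x=np.array([(u-s["cx"])/s["fx"],(v-s["cy"])/s["fy"]]); 
    if fish:
        th=np.hypot(*x); d=np.array([*(x/th*np.sin(th)),np.cos(th)]) if th>1e-9 else np.array([0,0,1.])
    else: d=np.array([*x,1.])
    R=np.array(s["R"]);t=np.array(s["t"]); c=-R.T@t; d=R.T@d
    return c+d*(z-c[2])/d[2]
def w2px(s,X,fish=False):
    p=np.array(s["R"])@np.array(X)+s["t"]
    if fish:
        rr=np.hypot(p[0],p[1]); th=np.arctan2(rr,p[2]); q=p[:2]/max(rr,1e-9)*th
    else: q=p[:2]/p[2]
    return np.array([q[0]*s["fx"]+s["cx"],q[1]*s["fy"]+s["cy"]])
E
python3 - <<'E'
from h import *
s=pickle.load(open("top0.pkl","rb"))
for n,u,v,z in [("caddy",414,273,.046),("c1",391,233,.046),("c2",436,233,.046),("c3",439,313,.046),("c4",394,316,.046),("axis",495,272,.034),("plate",516,257,.039),("cup",343,303,.05),("glass",414,207,.08),("pad",562,303,.016),("bell",350,245,.05),("mh",303,257,.28),("mh2",194,255,.28)]:
    print(n,px2w(s,u/1.25,v/1.25,z).round(3))
# look poses
r.reach([0.40,0.15,0.45],[180,0,0]); print(r.sense()["tcp_pos"],r.sense()["joints"].round(1))
s=snap("wrist","w1"); print(s["fx"],s["cx"],s["cy"],s["R"],-np.array(s["R"]).T@s["t"])
E
```

```text
caddy [ 0.487 -0.009  0.046]
c1 [0.621 0.07  0.046]
c2 [ 0.624 -0.081  0.046]
c3 [ 0.356 -0.094  0.046]
c4 [0.344 0.054 0.046]
axis [ 0.497 -0.283  0.034]
plate [ 0.549 -0.353  0.039]
cup [0.383 0.223 0.05 ]
glass [ 0.704 -0.004  0.08 ]
pad [ 0.399 -0.514  0.016]
bell [0.576 0.206 0.05 ]
mh [0.505 0.316 0.28 ]
mh2 [0.504 0.625 0.28 ]
[0.39999352 0.1503552  0.44992976] [ 16.  -20.4  89.3   0.  111.1 105.9]
309.70691628693146 320.962183822603 196.1786520737982 [[ 2.32378220e-03 -9.99997296e-01 -8.95589573e-05]
 [-9.61597398e-01 -2.25912889e-03  2.74454625e-01]
 [-2.74454085e-01 -5.51653112e-04 -9.61600047e-01]] [0.47531745 0.15083055 0.42929723]
```

View pics/w1.png

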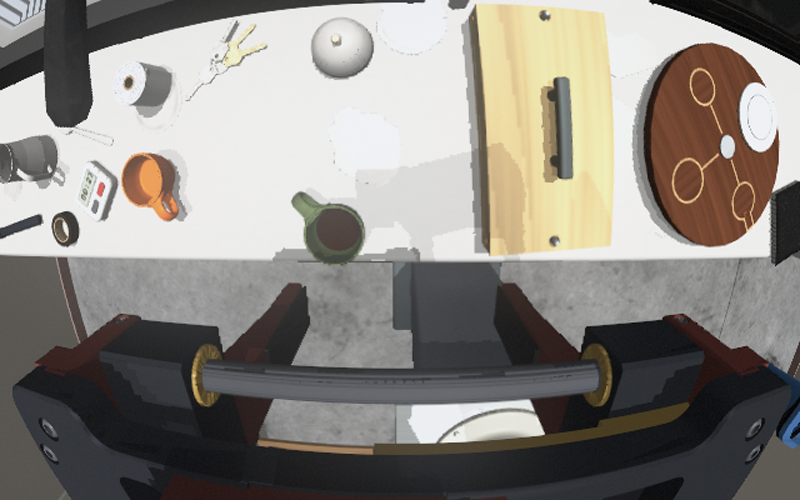

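Wrist view: cover pins at (545,15) and (555,240), the bar (562,128), the plate (757,117), the cup ring with its handle lines (743,202), the glass ring (687,180), the shaker ring (702,88). The green cup is at (335,228), handle to upper left (298,200). I'll look closer at the board and far item.

```bash
python3 - <<'E'
from h import *
r.reach([0.42,-0.27,0.35],[180,0,0]); snap("wrist","wb",(120,0,520,250))
r.reach([0.50,-0.0,0.45],[180,0,0]); snap("wrist","wg",(120,0,520,250))
E
```

```text
(no output)
```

View pics/wb.png

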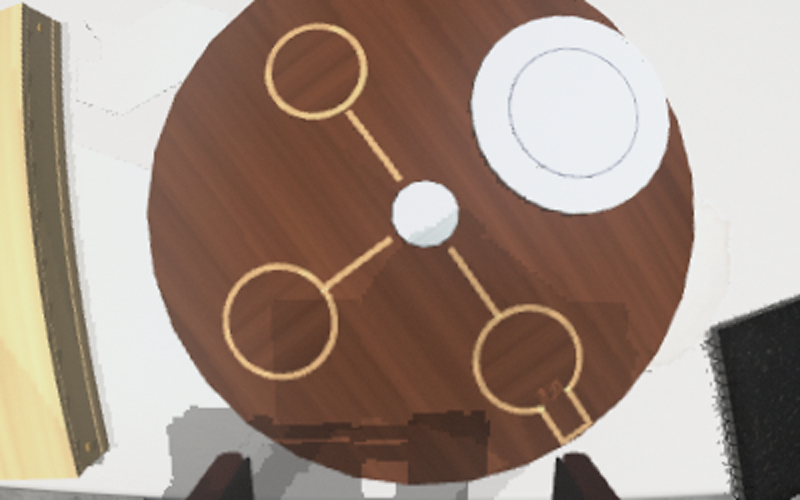

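View pics/wg.png

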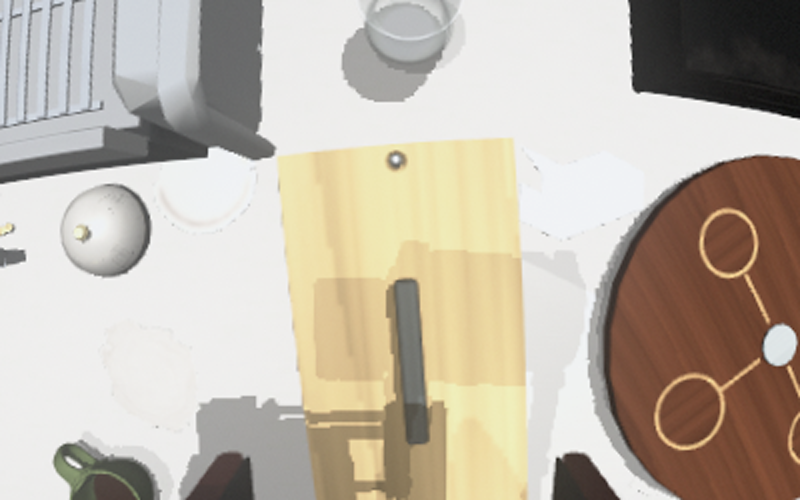

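Board view: the plate's grey circle is centred at (573,113), the shaker ring (317,71), the glass ring (280,321), the cup ring (527,358) and its handle mark about (565,413). The second view shows the clear glass foot at (408,35), the far pin (397,159) and the bar (410,362).

```bash
cat > p.py <<'E'
from h import *
s=pickle.load(open("wb.pkl","rb")); W=lambda u,v,z:px2w(s,120+u/2,v/2,z,True)
P=W(573,113,.039);S=W(317,71,.034);G=W(280,321,.034);C=W(527,358,.034)
for n,p in zip("PSGC",(P,S,G,C)): print(n,p.round(4))
ax=((P+G)/2+(S+C)/2)/2; print("axis",ax,"knob?",[np.linalg.norm((p-ax)[:2]).round(4) for p in (P,S,G,C)])
d=lambda p:np.degrees(np.arctan2(p[1]-ax[1],p[0]-ax[0]))
a=[d(P),d(S)-90,d(G)-180,d(C)+90]; print("angle",[(x+180)%360-180 for x in a])
s1=pickle.load(open("w1.pkl","rb")); W1=lambda u,v,z:px2w(s1,u/1.25,v/1.25,z,True)
s2=pickle.load(open("wg.pkl","rb")); W2=lambda u,v,z:px2w(s2,120+u/2,v/2,z,True)
print("pins w1",W1(545,14,.055),W1(555,240,.055)," w2 far",W2(397,158,.055))
print("bar w2",W2(405,281,.079),W2(418,437,.079),W2(410,360,.079)," w1",W1(562,77,.079),W1(566,178,.079))
print("corners w2",W2(279,157,.046),W2(513,138,.046))
print("cup rim/foot w1",W1(334,232,.052),W1(298,200,.03))
print("glass foot w2",W2(408,37,0.0),W2(411,0,.086), 'rim bottom edge',W2(411,40,.086))
print("glass foot near",W2(410,62,0), "sides",W2(365,35,.005),W2(453,30,.005))
print("pad",W(712,330,.016),"bell",W2(100,230,.03))
E
python3 p.py
```

```text
P [ 0.5504 -0.3496  0.039 ]
S [ 0.5696 -0.2285  0.034 ]
G [ 0.4478 -0.2093  0.034 ]
C [ 0.4294 -0.331   0.034 ]
axis [ 0.49931092 -0.27960186  0.03525   ] knob? [np.float64(0.0866), np.float64(0.0869), np.float64(0.0872), np.float64(0.0867)]
angle [np.float64(-53.848569294734205), np.float64(-53.98721081311625), np.float64(-53.75360473150943), np.float64(-53.64620692693694)]
pins w1 [0.61061968 0.00658188 0.055     ] [ 0.37461492 -0.01203257  0.055     ]  w2 far [0.61269783 0.00250663 0.055     ]
bar w2 [ 0.54061204 -0.0021528   0.079     ] [ 0.44733663 -0.01010303  0.079     ] [ 0.49473424 -0.00510746  0.079     ]  w1 [ 5.40208573e-01 -2.02807948e-04  7.90000000e-02] [ 0.44296254 -0.00775163  0.079     ]
corners w2 [0.6160982  0.07506468 0.046     ] [ 0.6278257  -0.06843246  0.046     ]
cup rim/foot w1 [0.38141861 0.21880624 0.052     ] [0.41129056 0.26087211 0.03      ]
glass foot w2 [ 0.70562413 -0.00456956  0.        ] [ 0.70230626 -0.00537338  0.086     ] rim bottom edge [ 0.67768635 -0.00533876  0.086     ]
glass foot near [ 0.68694508 -0.00592299  0.        ] sides [0.70587706 0.02460686 0.005     ] [ 0.70993835 -0.03508149  0.005     ]
pad [ 0.44316077 -0.44271098  0.016     ] bell [0.57764746 0.20778015 0.03      ]
```

Board: axis (0.499,-0.280), plate direction -53.8°, and the radii agree (87 against 88 mm). Caddy: centre about (0.494,-0.005), yaw about 4.5°. Next I'll take close looks at the cup and the glass, with the gripper body along x near the machine.

```bash
python3 - <<'E'
from h import *
r.reach([0.62,-0.10,0.42],[180,0,90]); a=snap("wrist","wg2",save=False)
r.reach([0.40,0.0,0.42],[180,0,0])
r.reach([0.35,0.20,0.33],[180,0,0]); b=snap("wrist","wc",save=False)
A=cv2.resize(a["frame"][0:300,80:560,::-1],(480,300)); B=cv2.resize(b["frame"][40:280,160:480,::-1],(400,300))
A=cv2.resize(A,(800,500)); cv2.imwrite("pics/wg2.png",A)
cv2.imwrite("pics/wc.png",cv2.resize(b["frame"][40:280,160:480,::-1],(800,600),interpolation=cv2.INTER_CUBIC))
E
```

```text
(no output)
```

View pics/wg2.png

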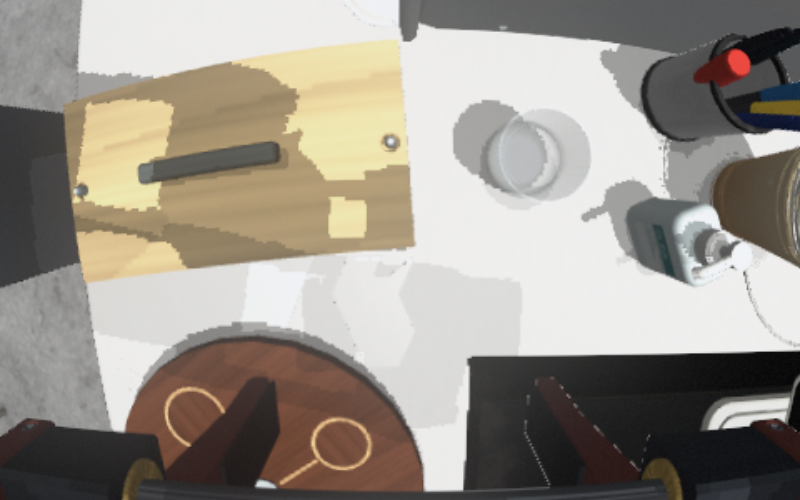

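View pics/wc.png

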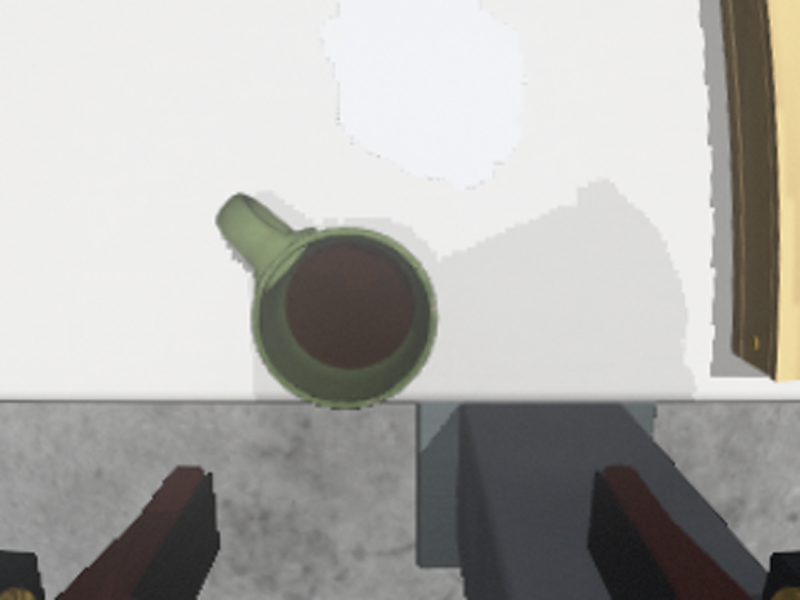

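Cup: rim centre (345,317), handle tip (232,202). Glass: foot (521,163), rim (544,155); there's a pump bottle at (640..720,240) beyond.

```bash
python3 - <<'E'
from h import *
s=pickle.load(open("wc.pkl","rb")); W=lambda u,v,z:px2w(s,160+u*.4,40+v*.4,z,True)
c=W(345,317,.052);t=W(232,202,.04);print("cup",c,t,np.degrees(np.arctan2(*(t-c)[1::-1])),np.linalg.norm((t-c)[:2]), W(252,318,.052)-W(437,318,.052))
s=pickle.load(open("wg2.pkl","rb")); W=lambda u,v,z:px2w(s,80+u*.6,v*.6,z,True)
print("glass foot",W(521,163,0.),"rim",W(544,155,.086), "rim w",W(499,155,.086)-W(590,155,.086))
print("pins",W(81,190,.055),W(391,141,.055),"bar",W(145,172,.079),W(279,151,.079))
print("bottle",W(630,205,.1),W(630,205,0.),W(630,205,.05),"pot",W(645,90,.1),"mach",W(405,40,.05),W(405,40,.3))
E
```

```text
cup [0.37831879 0.21930201 0.052     ] [0.41775989 0.25967792 0.04      ] 45.67101288252849 0.056443021962421215 [0.00025788 0.06325938 0.        ]
glass foot [ 0.71284413 -0.00686104  0.        ] rim [ 0.70735844 -0.00487865  0.086     ] rim w [-0.05875333 -0.00353928  0.        ]
pins [ 0.37832084 -0.01547192  0.055     ] [0.61328588 0.00355933 0.055     ] bar [ 0.44964937 -0.00901992  0.079     ] [ 0.54404825 -0.00255596  0.079     ]
bottle [ 0.76055472 -0.03243264  0.1       ] [ 0.80757847 -0.03510939  0.        ] [ 0.78406659 -0.03377102  0.05      ] pot [0.76974581 0.04103355 0.1       ] mach [0.6225473  0.07480982 0.05      ] [0.62053495 0.00382557 0.3       ]
```

```bash
python3 - <<'E'
from h import *
a=pickle.load(open("wg.pkl","rb"));b=pickle.load(open("wg2.pkl","rb"));t=pickle.load(open("top0.pkl","rb"));sc=pickle.load(open("scene0.pkl","rb"))
for z in (.05,.1,.15,.2,.25,.3,.35,.4,.5): print(z,px2w(a,120+270/2,150/2,z,True)[:2].round(3),px2w(a,120+262/2,60/2,z,True)[:2].round(3),px2w(b,80+405*.6,40*.6,z,True)[:2].round(3),px2w(b,80+660*.6,48*.6,z,True)[:2].round(3),px2w(t,388/1.25,232/1.25,z)[:2].round(3),px2w(t,388/1.25,150/1.25,z)[:2].round(3))
s=px2w
print("bottle top0",[px2w(t,430/1.25,175/1.25,z).round(3) for z in (.1,.15)],"pens",px2w(t,398/1.25,165/1.25,.12))
A=cv2.resize(t["frame"][90:200,270:430,::-1],(800,550),interpolation=cv2.INTER_CUBIC);cv2.imwrite("pics/t1.png",A)
E
```

```text
0.05 [0.62 0.08] [0.679 0.085] [0.623 0.075] [0.809 0.087] [0.623 0.08 ] [0.908 0.087]
0.1 [0.614 0.069] [0.665 0.074] [0.622 0.061] [0.782 0.071] [0.614 0.079] [0.89  0.086]
0.15 [0.608 0.059] [0.651 0.063] [0.622 0.046] [0.755 0.055] [0.606 0.078] [0.873 0.085]
0.2 [0.603 0.048] [0.638 0.051] [0.621 0.032] [0.728 0.039] [0.597 0.077] [0.855 0.084]
0.25 [0.597 0.038] [0.624 0.04 ] [0.621 0.018] [0.701 0.023] [0.588 0.076] [0.838 0.082]
0.3 [0.591 0.027] [0.61  0.029] [0.621 0.004] [0.673 0.007] [0.58  0.076] [0.82  0.081]
0.35 [0.585 0.016] [0.597 0.018] [ 0.62 -0.01] [ 0.646 -0.009] [0.571 0.075] [0.803 0.08 ]
0.4 [0.579 0.006] [0.583 0.006] [ 0.62  -0.025] [ 0.619 -0.025] [0.562 0.074] [0.785 0.079]
0.5 [ 0.567 -0.015] [ 0.556 -0.016] [ 0.619 -0.053] [ 0.565 -0.056] [0.545 0.072] [0.75  0.076]
bottle top0 [array([ 0.809, -0.055,  0.1  ]), array([ 0.794, -0.051,  0.15 ])] pens [0.83352583 0.05170401 0.12      ]
```

View pics/t1.png

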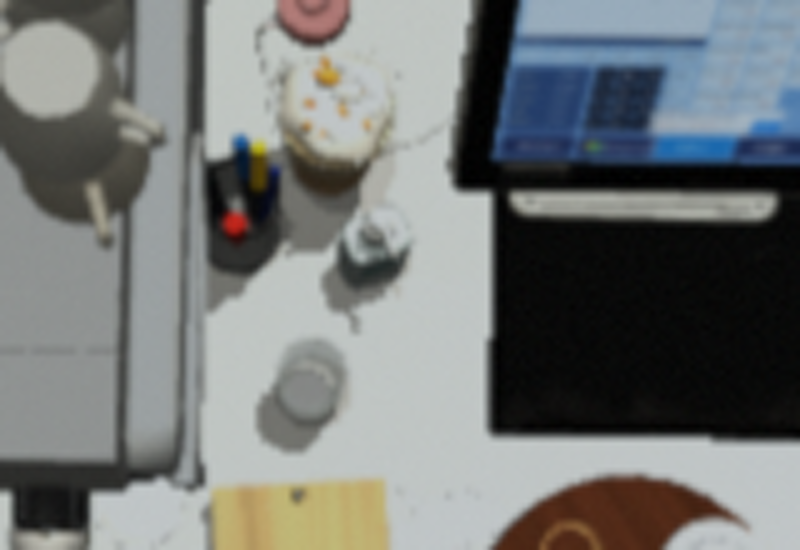

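```bash
python3 - <<'E'
from h import *
from scipy.optimize import least_squares
b=pickle.load(open("wg2.pkl","rb"));t=pickle.load(open("top0.pkl","rb"))
def tri(u,v,cu,cv):
    f=lambda X:np.r_[w2px(b,X,True)-[80+u*.6,v*.6],w2px(t,X)-[270+cu/5,90+cv/5]]
    q=least_squares(f,[.8,0,.1]);return q.x.round(3),q.fun.round(1)
print("cap",tri(715,245,375,232)); print("bottle left shoulder",tri(635,205,345,240)); print("red pen",tri(735,63,236,225)); print("pot rim near",tri(650,95,235,262))
E
```

```text
cap (array([ 0.821, -0.053,  0.11 ]), array([-0.1,  0.3, -1.1, -0.1]))
bottle left shoulder (array([ 0.902, -0.041, -0.187]), array([ 0. ,  0.7, -1.6,  0.2]))
red pen (array([0.813, 0.059, 0.139]), array([ 0.1,  0.2, -0.7,  0.5]))
pot rim near (array([0.822, 0.058, 0.005]), array([ 0.1,  0.1, -0.2,  0.2]))
```

The bottle's cap is at x≈0.82, z≈0.11, so closing along x on the glass leaves the gripper body clear. Cup first.

```bash
cat >> h.py <<'E'
AX=np.array([0.4993,-0.2796]); TH=np.radians(-53.8)
def place(k,rad=.088): # 0 plate, -1 cup, 2 glass
    a=TH+k*np.pi/2; return AX+rad*np.array([np.cos(a),np.sin(a)])
def st(tag=""):
    q=r.sense(); print(tag,"t%.1f"%q["clock"],q["tcp_pos"].round(4),"yaw%.1f"%q["orientation"][2],"op%.4f"%q["opening"],"gf%.1f"%q["gripper_force"],"F",q["contact_force"].round(1),"j6 %.0f"%q["joints"][5])
E
python3 - <<'E'
from h import *
st()
Y=-133
r.reach([.378,.2195,.33],[180,0,Y]); st("over")
r.servo_line([.378,.2195,.197],speed=.12); st("down")
r.grab(20); st("grab")
r.servo_line([.378,.2195,.30],speed=.12); st("lift"); r.wait(.2); st()
snap("wrist","cup_held",(120,0,520,250))
E
```

```text
t8.7 [0.3507 0.1993 0.3308] yaw-0.1 op0.0877 gf0.0 F [-0.6 -0.7 -0.2] j6 115
over t12.0 [0.378  0.2195 0.33  ] yaw-133.0 op0.0877 gf0.0 F [1.  0.4 0.5] j6 -111
down t13.2 [0.3783 0.2197 0.1979] yaw-133.0 op0.0880 gf0.0 F [-0.8  1.2  0.3] j6 -111
grab t13.8 [0.378  0.2196 0.1973] yaw-133.0 op0.0621 gf20.0 F [-0.9  0.8  1.5] j6 -111
lift t14.8 [0.3778 0.2194 0.299 ] yaw-133.0 op0.0621 gf20.0 F [-0.5  0.3 -1.3] j6 -111
 t15.0 [0.3779 0.2195 0.2991] yaw-133.0 op0.0618 gf20.0 F [ 0.3 -0.4 -0.8] j6 -111
```

```bash
python3 - <<'E'
from h import *
C=place(-1); print(C)
r.reach([.41,.0,.38],[180,0,-60]); st()
r.reach([*C,.34],[180,0,36.2]); st("over"); 
r.servo_line([*C,.245],speed=.12); st(); 
for z in np.arange(.240,.2285,-.0015):
    r.servo_line([*C,z],speed=.03)
    if r.sense()["contact_force"][2]>2.5: break
st("down")
r.let_go(); st("open")
r.servo_line([*C,.34],speed=.15); 
snap("wrist","cp",(120,0,520,250)); st()
E
```

```text
[ 0.42828749 -0.3315733 ]
 t18.7 [4.1e-01 1.0e-04 3.8e-01] yaw-60.0 op0.0618 gf20.0 F [-0.4  0.3 -0.3] j6 145
over t20.7 [ 0.4284 -0.3313  0.3401] yaw36.2 op0.0620 gf20.0 F [-0.3  0.4 -1.3] j6 12
 t21.7 [ 0.4285 -0.3317  0.246 ] yaw36.2 op0.0620 gf20.0 F [-0.   0.8 -0.4] j6 12
down t23.5 [ 0.4285 -0.3317  0.2317] yaw36.2 op0.0619 gf20.0 F [0.5 1.  2.9] j6 12
open t24.1 [ 0.4283 -0.3316  0.2309] yaw36.2 op0.0876 gf0.0 F [ 0.3 -0.7  0.1] j6 12
 t25.0 [ 0.4282 -0.3315  0.3383] yaw36.2 op0.0878 gf0.0 F [ 0.6 -0.2  0.1] j6 12
```

View pics/cp.png

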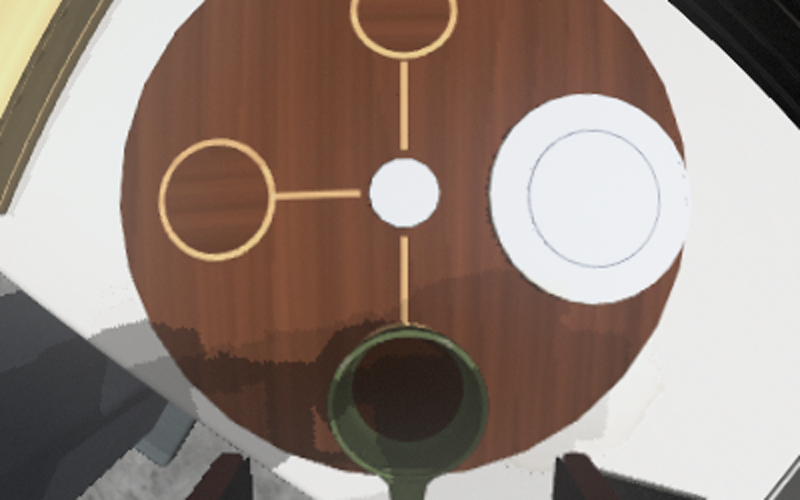

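The cup stands on its ring, handle straight outward ((407,404) rim centre, handle at x≈406). I'll verify the numbers, then do the glass.

```bash
python3 - <<'E'
from h import *
s=pickle.load(open("cp.pkl","rb")); W=lambda u,v,z:px2w(s,120+u/2,v/2,z,True)
print("cup",W(407,404,.086),place(-1)); P=W(594,198,.039); G=W(217,199,.034); print(P,G,np.degrees(np.arctan2(*(P-G)[1::-1])))
X=[.703,-.0055]
r.reach([.44,-.12,.40],[180,0,90]); 
r.reach([*X,.34],[180,0,90]); st("over")
r.servo_line([*X,.225],speed=.12); st("down")
r.grab(15); st("grab"); 
x=r.sense()["tcp_pos"]
r.servo_line([*x[:2],.34],speed=.12); r.wait(.2); st("lift")
E
```

```text
cup [ 0.43258909 -0.33001572  0.086     ] [ 0.42828749 -0.3315733 ]
[ 0.55095859 -0.34970453  0.039     ] [ 0.44778526 -0.20973557  0.034     ] -53.60548616634062
over t27.0 [ 0.7028 -0.0068  0.3405] yaw89.9 op0.0881 gf0.0 F [0.2 0.5 0.2] j6 -3
down t28.1 [ 0.7033 -0.0055  0.2264] yaw90.0 op0.0877 gf0.0 F [-0.4 -0.4  1.1] j6 -3
grab t28.7 [ 0.7031 -0.0055  0.2254] yaw90.0 op0.0602 gf15.0 F [0.5 0.1 1.1] j6 -3
lift t30.0 [ 0.7031 -0.0055  0.3388] yaw90.0 op0.0605 gf15.0 F [ 1.4 -0.9 -1.2] j6 -3
```

```bash
python3 - <<'E'
from h import *
G=place(2); print(G)
r.servo_line([.55,-.10,.37],speed=.25)
r.reach([*G,.37],[180,0,36.2]); st("over")
r.servo_line([*G,.272],speed=.12); 
for z in np.arange(.268,.2565,-.0015):
    r.servo_line([*G,z],speed=.03)
    if r.sense()["contact_force"][2]>2.5: break
st("down")
r.let_go(); st("open")
r.servo_line([*G,.40],speed=.15)
r.reach([.38,-.21,.42],[180,0,36.2])
snap("wrist","gp",(120,0,520,250)); st()
E
```

```text
[ 0.4473267  -0.20858749]
over t31.5 [ 0.4482 -0.2082  0.3696] yaw36.4 op0.0602 gf15.0 F [-0.8  0.2 -0.5] j6 25
down t34.5 [ 0.4476 -0.2087  0.259 ] yaw36.2 op0.0598 gf15.0 F [-0.5 -0.1  6.2] j6 25
open t35.2 [ 0.4473 -0.2086  0.2574] yaw36.2 op0.0879 gf0.0 F [ 0.6 -0.2  0.5] j6 25
 t36.7 [ 0.38   -0.2101  0.4192] yaw36.2 op0.0877 gf0.0 F [-0.   1.3  0. ] j6 20
```

View pics/gp.png

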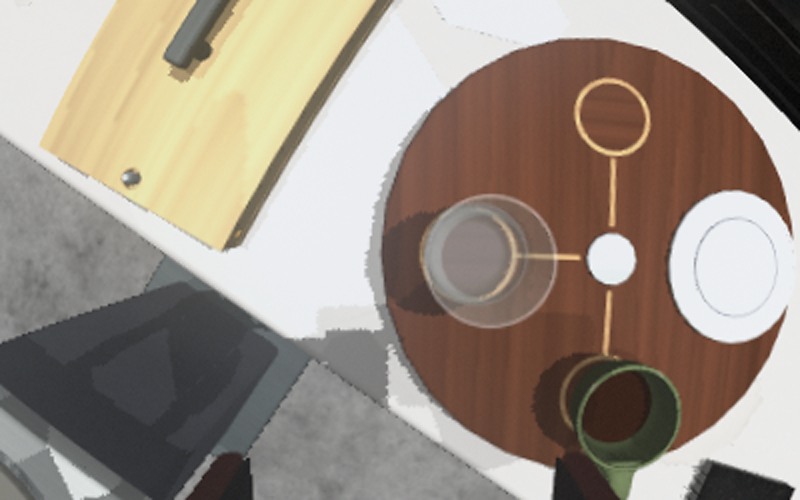

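Glass and cup stand on their rings (glass rim (492,261), cup rim (629,418), plate circle (735,266)); the near pin is at (131,176) and the bar's near end at (180,55).

```bash
python3 - <<'E'
from h import *
s=pickle.load(open("gp.pkl","rb")); W=lambda u,v,z:px2w(s,120+u/2,v/2,z,True)
print("cup",W(629,418,.086)[:2],place(-1)); print("glass",W(492,261,.120)[:2],"foot",W(473,255,.036)[:2],place(2))
P=W(735,266,.039)[:2]; S=W(612,117,.034)[:2]; print("P",P,place(0),"S",S,place(1),"knob",W(611,262,.04)[:2]); print("pin",W(131,176,.055)[:2],"handle",W(616,490,.07)[:2],place(-1,.138))
E
```

```text
cup [ 0.43119668 -0.32941736] [ 0.42828749 -0.3315733 ]
glass [ 0.44999526 -0.20893809] foot [ 0.44894246 -0.21099075] [ 0.4473267  -0.20858749]
P [ 0.551345   -0.34875189] [ 0.5512733  -0.35061251] S [ 0.56996559 -0.22744143] [ 0.57031251 -0.2276267 ] knob [ 0.49737621 -0.27928459]
pin [ 0.37396693 -0.0190582 ] handle [ 0.39180263 -0.36299487] [ 0.38793948 -0.36110358]
```

```bash
python3 - <<'E'
from h import *
s=pickle.load(open("w1.pkl","rb")); W=lambda u,v,z:px2w(s,u/1.25,v/1.25,z,True).round(3)
print("edge",W(300,258,0),W(200,260,0),"orange right edge",W(178,185,.05),W(185,200,.03),"handle",W(165,215,.04),"bell",W(342,47,.03),"bell near",W(342,76,.01), "timer",W(95,190,.02))
E
```

```text
edge [0.337 0.271 0.   ] [0.332 0.409 0.   ] orange right edge [0.436 0.397 0.05 ] [0.415 0.402 0.03 ] handle [0.4   0.427 0.04 ] bell [0.572 0.212 0.03 ] bell near [0.544 0.214 0.01 ] timer [0.435 0.564 0.02 ]
```

```bash
python3 - <<'E'
from h import *
X=[.495,-.0058]
r.reach([.44,-.05,.42],[180,0,4.6])
r.reach([*X,.36],[180,0,4.6]); snap("wrist","cb",(120,0,520,250))
r.servo_line([*X,.236],speed=.15); st("down")
r.grab(35); r.wait(.3); st("grab")
p=r.sense()["tcp_pos"]; o=r.sense()["orientation"]; pickle.dump((p,o),open("seatgrasp.pkl","wb"))
r.servo_line([X[0],X[1],.262],speed=.06); st("lift")
r.servo_line([X[0],X[1],.36],speed=.12); r.wait(.1); st("lift"); print(o)
E
```

```text
down t39.1 [ 0.4953 -0.0059  0.2374] yaw4.6 op0.0873 gf0.0 F [-0.5 -0.   0.6] j6 81
grab t40.5 [ 0.495  -0.0058  0.236 ] yaw4.6 op0.0139 gf35.0 F [-0.   0.7 -0.7] j6 81
lift t41.1 [ 0.495  -0.0058  0.2623] yaw4.6 op0.0139 gf35.0 F [ 0.6  0.2 -4. ] j6 81
lift t42.2 [ 0.4949 -0.0058  0.3586] yaw4.6 op0.0140 gf35.0 F [ 0.8 -0.1 -3. ] j6 81
[-1.79998816e+02  1.18324594e-03  4.60144598e+00]
```

View pics/cb.png

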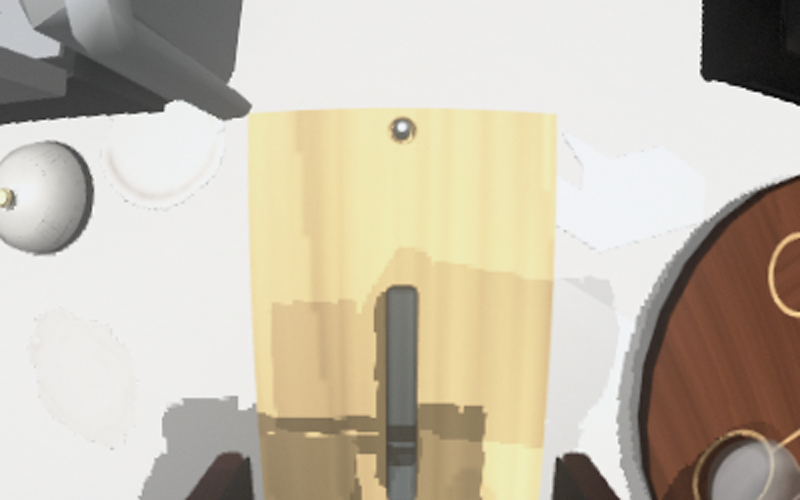

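The cover came off straight with no side load, bar centred (402). I'll lay it on the counter to the left.

```bash
python3 - <<'E'
from h import *
s=pickle.load(open("cb.pkl","rb")); W=lambda u,v,z:px2w(s,120+u/2,v/2,z,True).round(4)
print("far pin",W(401,129,.053),"bar far end",W(402,287,.079))
L=[.418,.225]
r.servo_line([.42,.02,.32],speed=.2)
r.reach([*L,.32],[180,0,90]); st("over")
r.servo_line([*L,.205],speed=.12)
for z in np.arange(.202,.191,-.0015):
    r.servo_line([*L,z],speed=.03)
    if r.sense()["contact_force"][2]>0.5: break
st("down")
p=r.sense()["tcp_pos"]; pickle.dump(p,open("lay.pkl","wb"))
r.let_go(); r.servo_line([*L,.32],speed=.15)
r.reach([.36,.12,.40],[180,0,45])
snap("wrist","laid",save=False); st()
r.reach([.45,-.01,.36],[180,0,4.6]); s=snap("wrist","bis",(120,0,520,300),(800,600)); st()
E
```

```text
far pin [0.6115 0.0038 0.053 ] bar far end [ 0.5415 -0.0024  0.079 ]
over t43.7 [0.4187 0.2246 0.3201] yaw89.9 op0.0139 gf35.0 F [-0.9 -0.4 -3.2] j6 24
down t46.3 [0.418  0.225  0.1959] yaw90.0 op0.0137 gf35.0 F [-4.7 -2.6  5.5] j6 24
 t49.2 [0.3604 0.1205 0.3983] yaw45.2 op0.0880 gf0.0 F [ 0.9  0.2 -0.1] j6 58
 t50.0 [ 0.45   -0.0088  0.3599] yaw4.8 op0.0879 gf0.0 F [0.3 0.2 0.8] j6 80
```

View pics/bis.png

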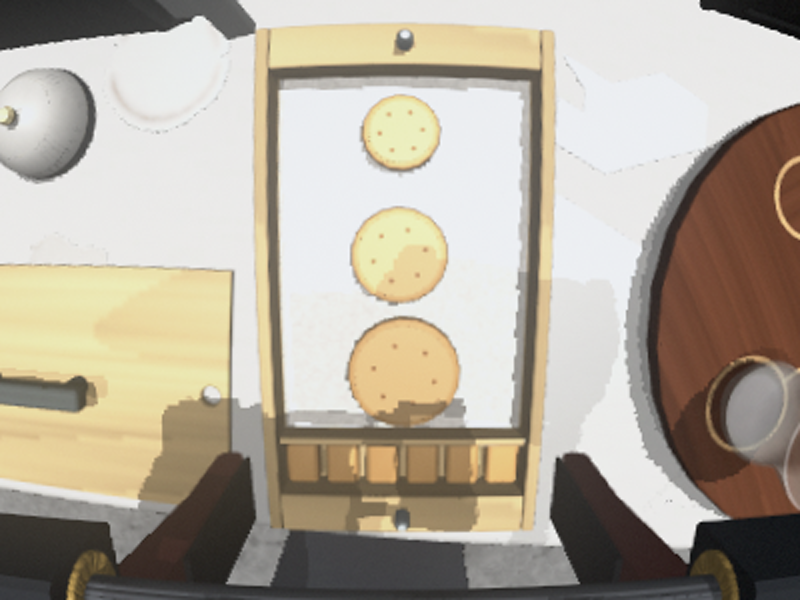

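Uncovered: small biscuit at (400,132), middle (399,255), large (404,371); the square ones stay behind the divider. The cover's hole is at (211,396).

```bash
python3 - <<'E'
from h import *
s=pickle.load(open("bis.pkl","rb")); W=lambda u,v,z:px2w(s,120+u/2,v/2,z,True).round(4)
a=np.radians(4.6);ex=np.array([np.cos(a),np.sin(a)]);c=np.array([.495,-.0058])
for n,u,v in (("S",400,132),("M",399,255),("L",404,371)):
    p=W(u,v,.0247)[:2]; print(n,p,"x' %.4f y' %.4f"%((p-c)@ex,(p-c)@[-ex[1],ex[0]]))
print("pins",W(404,36,.054),W(402,516,.054)); print("hole",W(211,396,.003),"bar end",W(85,393,.039))
s=pickle.load(open("laid.pkl","rb")); print([w2px(s,X,True) for X in ([.418,.104,.006],[.418,.346,.006],[.418,.225,.039])])
f=s["frame"].copy()
cv2.imwrite("pics/laid.png",f[:,:,::-1])
E
```

```text
S [0.5692 0.0025] x' 0.0746 y' 0.0023
M [ 0.5068 -0.0023] x' 0.0120 y' 0.0025
L [ 0.4469 -0.0099] x' -0.0483 y' -0.0002
pins [0.6114 0.0041 0.054 ] [ 0.3778 -0.0148  0.054 ]
hole [0.4174 0.1004 0.003 ] bar end [0.4241 0.1649 0.039 ]
[array([364.24791615, 148.53700051]), array([224.99479206,  14.8508856 ]), array([290.62237336,  74.33837359])]
```

```bash
cat > bis.py <<'E'
from h import *
a=np.radians(4.6);ex=np.array([np.cos(a),np.sin(a)]);ey=np.array([-ex[1],ex[0]]);c=np.array([.495,-.0058])
Z0=.1970
def pick(xp,yp=.001):
    p=c+xp*ex+yp*ey
    r.reach([*p,.30],[180,0,4.6]); r.servo_line([*p,.22],speed=.12); r.servo_line([*p,Z0],speed=.05); st("down")
    r.grab(12); r.wait(.1); st("grab"); r.servo_line([*p,.30],speed=.12); st("lift")
def put(level):
    P=place(0); z=Z0+.039-.0127+.012*level
    r.servo_line([.47,-.15,.33],speed=.25)
    r.reach([*P,.32],[180,0,36.2]); st("over")
    r.servo_line([*P,z+.008],speed=.12)
    for h in np.arange(.006,-.0035,-.0015):
        r.servo_line([*P,z+h],speed=.03)
        if r.sense()["contact_force"][2]>1.5: break
    st("down h%.4f"%h); r.let_go(); r.servo_line([*P,.33],speed=.15)
E
python3 - <<'E'
from bis import *
pick(-.0505); put(0); snap("wrist","L1",(120,0,520,250),(800,500)); st()
E
```

```text
down t51.7 [ 0.4445 -0.0089  0.1968] yaw4.6 op0.0878 gf0.0 F [-0.5 -0.4 -0.3] j6 80
grab t52.4 [ 0.4446 -0.0089  0.1972] yaw4.6 op0.0594 gf12.0 F [-0.9 -1.2  1.4] j6 80
lift t53.4 [ 0.4444 -0.0088  0.299 ] yaw4.6 op0.0595 gf12.0 F [ 0.1  0.5 -0.6] j6 80
over t55.0 [ 0.5516 -0.349   0.3199] yaw36.2 op0.0594 gf12.0 F [-0.9  0.1 -0.1] j6 18
down h0.0000 t57.1 [ 0.5513 -0.3506  0.224 ] yaw36.2 op0.0595 gf12.0 F [-0.9  1.3  3.9] j6 18
 t58.7 [ 0.5511 -0.3505  0.328 ] yaw36.2 op0.0877 gf0.0 F [ 0.5 -0.6 -0.2] j6 18
```

View pics/L1.png

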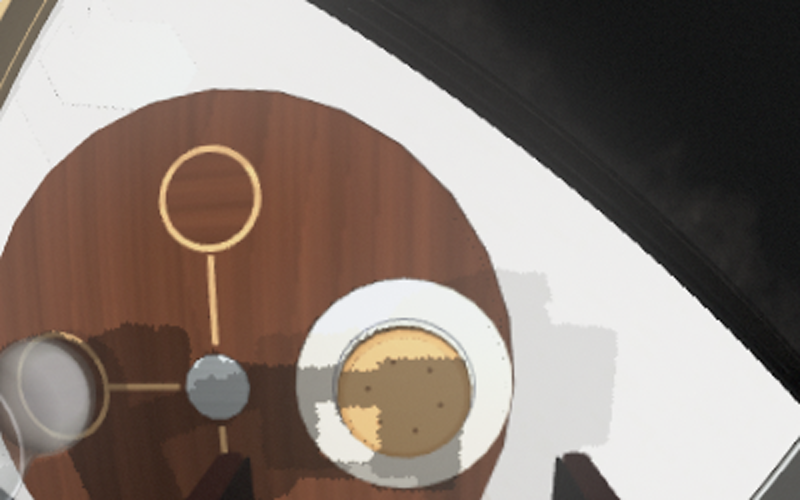

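The large biscuit sits inside the grey circle (biscuit centre (404,392), circle left 334, right 475, top 318).

```bash
python3 - <<'E'
from bis import *
s=pickle.load(open("L1.pkl","rb")); W=lambda u,v,z:px2w(s,120+u/2,v/2,z,True)[:2].round(4)
print("bisc",W(404,392,.051), "circle top pt+32mm",W(404,318,.039),"plate",W(405,384,.039),"S",W(210,199,.034),"place",place(0),place(1))
pick(.0125); put(1); pick(.0755); put(2)
r.reach([.50,-.31,.38],[180,0,36.2]); snap("wrist","tower",(200,0,520,240),(800,600)); st()
E
```

```text
bisc [ 0.5531 -0.3495] circle top pt+32mm [ 0.5776 -0.3316] plate [ 0.5536 -0.3497] S [ 0.5704 -0.2287] place [ 0.5512733  -0.35061251] [ 0.57031251 -0.2276267 ]
down t61.4 [ 0.5073 -0.0038  0.1968] yaw4.6 op0.0874 gf0.0 F [-1.5  0.1 -0.1] j6 81
grab t62.2 [ 0.5074 -0.0038  0.1971] yaw4.6 op0.0495 gf12.0 F [ 0.7 -0.7  1. ] j6 81
lift t63.2 [ 0.5072 -0.0038  0.2989] yaw4.6 op0.0498 gf12.0 F [-0.2 -0.  -0.3] j6 81
over t64.8 [ 0.5519 -0.3491  0.3196] yaw36.2 op0.0498 gf12.0 F [ 0.5 -0.2  0.6] j6 18
down h0.0000 t66.9 [ 0.5514 -0.3506  0.2359] yaw36.2 op0.0497 gf12.0 F [-0.2 -0.3  2.5] j6 18
down t71.2 [0.5701 0.0013 0.1967] yaw4.6 op0.0879 gf0.0 F [ 0.7 -0.2  0.4] j6 82
grab t72.1 [0.5702 0.0012 0.197 ] yaw4.6 op0.0395 gf12.0 F [-0.2  0.4  0.2] j6 82
lift t73.1 [0.57   0.0013 0.2988] yaw4.6 op0.0392 gf12.0 F [-0.2  0.6  0.1] j6 82
over t74.8 [ 0.5519 -0.3494  0.3194] yaw36.2 op0.0394 gf12.0 F [ 0.  -0.1 -0.7] j6 18
down h0.0000 t76.8 [ 0.5514 -0.3506  0.2478] yaw36.2 op0.0397 gf12.0 F [-0.3  0.5  2.9] j6 18
 t78.8 [ 0.5001 -0.3101  0.3783] yaw36.2 op0.0878 gf0.0 F [-0.   0.1  0.2] j6 19
```

View pics/tower.png

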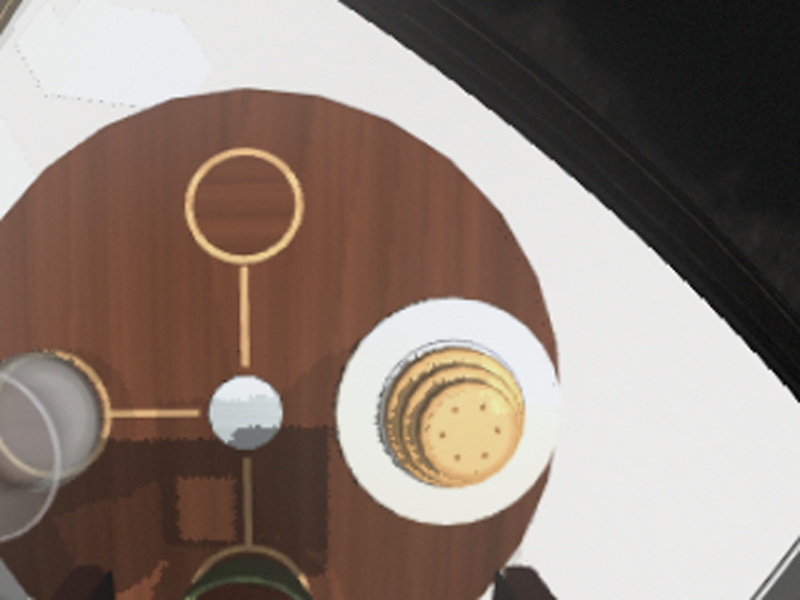

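Tower: the biscuits step evenly toward the viewing side, as height parallax would give (small top (471,433), middle ≈(466,425), large ≈(457,418)). My picture allowance is used up, so from here I work from numbers. I'll check the tower and locate the cover by code.

```bash
cat > cov.py <<'E'
from h import *
def cover(s,ctr):
    f=s["frame"]; hsv=cv2.cvtColor(f,cv2.COLOR_RGB2HSV)
    wood=((hsv[...,1]>55)&(hsv[...,0]>10)&(hsv[...,0]<35)&(hsv[...,2]>60)).astype(np.uint8)
    u0,v0=w2px(s,[*ctr,.006],True)
    n,l,stt,cen=cv2.connectedComponentsWithStats(wood)
    big=[i for i in range(1,n) if stt[i,4]>1500]
    for i in big: print("comp",i,stt[i],px2w(s,*cen[i],.006,True).round(3)[:2])
    i=min(big,key=lambda i:np.hypot(cen[i][0]-u0,cen[i][1]-v0))
    cs,_=cv2.findContours((l==i).astype(np.uint8),cv2.RETR_EXTERNAL,cv2.CHAIN_APPROX_NONE)
    k=max(cs,key=cv2.contourArea); pts=np.array([px2w(s,*p[0],.006,True)[:2] for p in k],np.float32)
    print("cover rect",cv2.minAreaRect(pts*1000))
    hull=np.zeros(wood.shape,np.uint8); cv2.drawContours(hull,[cv2.convexHull(k)],-1,1,-1); hull=cv2.erode(hull,np.ones((5,5)))
    bar=((hsv[...,1]<70)&(hsv[...,2]<115)&(hull>0)).astype(np.uint8)
    n,l,stt,cen=cv2.connectedComponentsWithStats(bar); j=1+np.argmax(stt[1:,4]); ys,xs=np.where(l==j)
    q=np.array([px2w(s,u,v,.039,True)[:2] for u,v in zip(xs,ys)],np.float32)
    print("bar",stt[j],cv2.minAreaRect(q*1000),q.mean(0))
    return f
E
python3 - <<'E'
from cov import *
s=pickle.load(open("tower.pkl","rb")); W=lambda u,v,z:px2w(s,200+u*.4,v*.4,z,True)[:2].round(4)
print("S",W(471,433,.075),"M",W(466,425,.063),"L",W(457,418,.051),"plate",W(448,411,.039),place(0),"ring",W(244,206,.034),place(1))
cover(pickle.load(open("laid.pkl","rb")),[.418,.225])
r.reach([.45,-.05,.38],[180,0,20]); r.reach([.36,.10,.36],[180,0,0]); r.reach([.37,.225,.36],[180,0,0]); st()
cover(snap("wrist","c2",save=False),[.418,.225])
r.wait(.3); cover(snap("wrist","c3",save=False),[.418,.225])
E
```

```text
S [ 0.5515 -0.3513] M [ 0.5524 -0.3513] L [ 0.5521 -0.3499] plate [ 0.5518 -0.3482] [ 0.5512733  -0.35061251] ring [ 0.5701 -0.2283] [ 0.57031251 -0.2276267 ]
comp 1 [  184     0   230   197 22403] [0.414 0.212]
comp 7 [ 355   60  203  209 9395] [ 0.488 -0.001]
comp 10 [   0  119   69  119 3128] [-0.028  0.501]
comp 12 [ 418  177   43   46 1527] [ 0.446 -0.015]
comp 59 [   0  278   57  122 3104] [-0.706  0.395]
comp 63 [ 299  322  252   42 2419] [ 0.283 -0.227]
cover rect ((418.0086975097656, 221.46609497070312), (145.1321258544922, 262.62994384765625), 0.0028505856171250343)
bar [260  53  61  58  93] ((412.2038269042969, 220.6929931640625), (1.2958577871322632, 92.26875305175781), 0.1619880646467209) [0.412221  0.2177576]
 t81.2 [0.371  0.2246 0.3596] yaw-0.0 op0.0880 gf0.0 F [ 0.9 -1.1 -0.9] j6 117
comp 3 [  221     0   350   201 39464] [0.45  0.157]
comp 101 [ 299  322  252   42 2410] [0.11  0.055]
cover rect ((475.0678405761719, 113.82511901855469), (271.097900390625, 453.5958251953125), 4.587906837463379)
bar [455   0  17  74 597] ((532.3518676757812, 77.09712982177734), (80.98466491699219, 12.222710609436035), 4.793612957000732) [0.5372159  0.07779986]
comp 3 [  221     0   349   201 39309] [0.45  0.158]
comp 96 [ 299  322  252   42 2412] [0.109 0.055]
cover rect ((475.129150390625, 113.9818115234375), (270.5530700683594, 453.085205078125), 4.505802154541016)
bar [455   0  17  74 626] ((531.8574829101562, 77.37007141113281), (81.37029266357422, 11.978187561035156), 4.693068981170654) [0.5349029  0.07775681]
```

```bash
cat > cov.py <<'E'
from h import *
a=np.radians(4.6);ex=np.array([np.cos(a),np.sin(a)]);ey=np.array([-ex[1],ex[0]]);c0=np.array([.495,-.0058])
def grid(s,z):
    vv,uu=np.mgrid[0:400,0:640]; x=(uu-s["cx"])/s["fx"]; y=(vv-s["cy"])/s["fy"]; th=np.hypot(x,y)+1e-9
    d=np.stack([x/th*np.sin(th),y/th*np.sin(th),np.cos(th)],-1)@np.array(s["R"]); c=-np.array(s["R"]).T@s["t"]
    return (c+d*((z-c[2])/d[...,2:]))[...,:2]
def cover(s,show=False):
    hsv=cv2.cvtColor(s["frame"],cv2.COLOR_RGB2HSV).astype(int); g=grid(s,.006); g2=grid(s,.039)
    ok=((g-c0)@ey>.076)&(g[...,0]>.33)&(g[...,0]<.60)&(g[...,1]<.40)
    wood=((hsv[...,1]>55)&(hsv[...,0]>10)&(hsv[...,0]<35)&(hsv[...,2]>60)&ok).astype(np.uint8)
    n,l,q,_=cv2.connectedComponentsWithStats(wood); i=1+np.argmax(q[1:,4]); m=l==i
    cr=cv2.minAreaRect((g[m]*1000).astype(np.float32)); print("cover",[np.round(v,1) for v in cr],"bbox",q[i])
    k=cv2.morphologyEx(m.astype(np.uint8),cv2.MORPH_CLOSE,np.ones((25,25)))
    b=((hsv[...,1]<60)&(hsv[...,2]<130)&(k>0)).astype(np.uint8); b=cv2.morphologyEx(b,cv2.MORPH_CLOSE,np.ones((3,3)))
    n,l,q,_=cv2.connectedComponentsWithStats(b); j=1+np.argmax(q[1:,4]); m2=l==j
    print("bar",q[j],[np.round(v,1) for v in cv2.minAreaRect((g2[m2]*1000).astype(np.float32))])
    if show:
        for x in np.arange(.60,.32,-.01): print("%.2f "%x,"".join(sym(s,hsv,x,y) for y in np.arange(.40,.03,-.008)))
def sym(s,hsv,x,y):
    u,v=w2px(s,[x,y,.006],True).round().astype(int)
    if not(0<=u<640 and 0<=v<400): return " "
    h,S,V=hsv[v,u]
    return "#" if S<60 and V<130 else "w" if S>55 and 10<h<35 else "." if V>170 else "-"
E
python3 - <<'E'
from cov import *
cover(pickle.load(open("laid.pkl","rb")),True); cover(pickle.load(open("c3.pkl","rb")),True)
E
```

```text
cover [array([418. , 221.5]), array([145.1, 262.6]), np.float64(0.0)] bbox [  184     0   230   197 22403]
bar [259  45  69  66 302] [array([417.8, 220.8]), array([12.9, 97. ]), np.float64(0.0)]
0.60                            ..............-ww#...
0.59                           ...............-ww....
0.58                          ...#............-ww....
0.57                         ...-#............-www...
0.56                        ----#.............-ww....
0.55                       #####-.............-www...
0.54                      ...-................-www...
0.53                     ......................w#w...
0.52                    .......................-#w...
0.51                  .........................-#w...
0.50                 ..........................-#w...
0.49                wwwwwwwww..w...wwww.wwwww..-ww...
0.48              wwwwwwwwwwwww........wwwwww..-ww...
0.47             wwwwwwwwwwwwwwwwwwwwwwwwwwww..-ww...
0.46            wwwwwwwwwwwwwwwwwwwwwwwwwwwww..-www..
0.45          wwwwwwwwwwwwwwwwwwwwwwwwwwwwwww..-www..
0.44        wwwwwwwwwwwwwwwwwwwwwwwwwwwww
[... 1615 characters left out ...]
.45  .........wwwwwwwwww#############wwwwwwwwwwwwww.
0.44  .........wwwwwwwwwwwwwwwwwwwwwwwwwwwwwwwwwwwww.
0.43  .........wwwwwwwwwwwwwwwwwwwwwwwwwwwwwwwwwwwww.
0.42  .........wwwwwwwwwwwwwwwwwwwwwwwwwwwwwwwww#www.
0.41  .........wwwwwwwwwwwwwwwwwwwwwwwwwwwwwwww.#www.
0.40  .........wwwwwwwwwwwwwwwwwwwwwwwwwwwwwwww.-wwww
0.39  .........wwwwwwwwwwwwwwwwwwwwwwwwwwwwwwwww-wwww
0.38  ..........................................-wwww
0.37  ..........................................-wwww
0.36  ..........................................-wwww
0.35  ..........................................--.ww
0.34  .......----.-.........###-#....................
0.33  ------------------------##############---------
```

The cover was knocked to about (0.4556,0.2035), yaw still about 89.5°. Working near the steam knob, I'll approach low, draw the cover back toward the robot and lay it down again. Then I'll measure the bar against the tool in the same relative view I had before lifting it off.

```bash
python3 - <<'E'
from cov import *
# wrist length d6: tilt by 20 deg about y, find the shift that keeps joints 1-3
from scipy.optimize import minimize_scalar
from scipy.spatial.transform import Rotation as Ro
p=np.array([.42,.21,.30]); A=np.array([180,0,90.]);B=np.array([160,0,90.])
R=lambda o:Ro.from_euler('xyz',o,degrees=True).as_matrix()
ja=np.array(r.inverse_kinematics(p,A))
def f(d):
    q=r.inverse_kinematics(p+d*(R(B)-R(A))[:,2],B); return 1e3 if q is None else np.abs(np.array(q)[:3]-ja[:3]).sum()
print("d6",minimize_scalar(f,bounds=(.0,.25),method="bounded"))
st()
r.reach([.39,.2035,.30],[180,0,89.5]); r.servo_line([.39,.2035,.245],speed=.12)
r.servo_line([.4556,.2035,.24],speed=.1); st("over"); r.servo_line([.4556,.2035,.196],speed=.08); st("down")
r.grab(35); r.wait(.2); st("grab")
r.servo_line([.4556,.2035,.212],speed=.06); st("lift")
r.servo_line([.415,.225,.212],speed=.1); 
for z in np.arange(.206,.191,-.0015):
    r.servo_line([.415,.225,z],speed=.03)
    if r.sense()["contact_force"][2]>0.5: break
st("laid"); r.let_go(); r.servo_line([.415,.225,.32],speed=.12); r.wait(.3)
snap("wrist","c4",save=False); st()
E
```

```text
d6  message: Solution found.
 success: True
  status: 0
     fun: 0.00013164276609600734
       x: 0.1673428242565113
     nit: 15
    nfev: 15
 t81.6 [0.3701 0.2243 0.3602] yaw-0.1 op0.0877 gf0.0 F [ 0.  -0.1 -0.4] j6 117
over t84.4 [0.4554 0.2035 0.2401] yaw89.5 op0.0878 gf0.0 F [0.1 0.  0.2] j6 21
down t85.1 [0.4556 0.2035 0.196 ] yaw89.5 op0.0882 gf0.0 F [ 0.   0.3 -0.1] j6 21
grab t86.5 [0.4556 0.2035 0.196 ] yaw89.5 op0.0138 gf35.0 F [-0.1 -0.6  0. ] j6 21
lift t86.9 [0.4558 0.2035 0.2125] yaw89.5 op0.0140 gf35.0 F [ 0.4 -0.4 -4.2] j6 21
laid t89.6 [0.4152 0.2251 0.196 ] yaw89.5 op0.0135 gf35.0 F [0.4 0.3 0.6] j6 25
 t92.3 [0.415  0.225  0.3197] yaw89.5 op0.0879 gf0.0 F [-0.2 -1.1  0.9] j6 25
```

```bash
python3 - <<'E'
from cov import *
for n in ("cb","c4"):
    s=pickle.load(open(n+".pkl","rb")); g=s["frame"].astype(int)
    ch=g[...,0]-g[...,2]   # red-blue: wood high, bar ~0
    # bar columns at rows 165..185
    rows=[]
    for v in (160,175,190):
        w=np.where(ch[v,290:350]<35)[0]+290; rows.append((v,w.min() if len(w) else None,w.max() if len(w) else None))
    print(n,rows); print([ (v,int(np.mean(ch[v,317:325]))) for v in range(134,152)])
    # hole: rows 50-80 around col 320
    print("V rows", [(v,int(g[v,316:326].sum(-1).mean()/3)) for v in range(44,76,2)])
E
```

```text
cb [(160, np.int64(313), np.int64(328)), (175, np.int64(313), np.int64(327)), (190, np.int64(313), np.int64(327))]
[(134, 76), (135, 76), (136, 76), (137, 77), (138, 77), (139, 76), (140, 76), (141, 77), (142, 57), (143, 26), (144, 13), (145, 9), (146, 7), (147, 6), (148, 5), (149, 5), (150, 5), (151, 5)]
V rows [(44, 237), (46, 237), (48, 237), (50, 237), (52, 237), (54, 220), (56, 217), (58, 197), (60, 132), (62, 178), (64, 175), (66, 123), (68, 129), (70, 179), (72, 213), (74, 217)]
c4 [(160, np.int64(314), np.int64(329)), (175, np.int64(314), np.int64(329)), (190, np.int64(314), np.int64(329))]
[(134, 63), (135, 63), (136, 63), (137, 63), (138, 60), (139, 47), (140, 18), (141, 13), (142, 10), (143, 9), (144, 7), (145, 7), (146, 7), (147, 7), (148, 6), (149, 7), (150, 7), (151, 7)]
V rows [(44, 237), (46, 237), (48, 237), (50, 236), (52, 216), (54, 216), (56, 195), (58, 162), (60, 229), (62, 233), (64, 235), (66, 234), (68, 198), (70, 214), (72, 217), (74, 216)]
```

```bash
python3 - <<'E'
from cov import *
C={}
for n in ("cb","c4"):
    s=pickle.load(open(n+".pkl","rb")); C[n]=-np.array(s["R"]).T@s["t"]
def rot(d,a): a=np.radians(a); return np.array([d[0]*np.cos(a)-d[1]*np.sin(a),d[0]*np.sin(a)+d[1]*np.cos(a)])
off=rot(C["c4"][:2]-[.415,.225],-89.5); print("off",off)
print("cb tcp",C["cb"][:2]-rot(off,4.6),C["cb"][2]-C["c4"][2]+.3197)
E
```

```text
off [0.07584281 0.00025353]
cb tcp [ 0.49458182 -0.0062783 ] 0.3589476505626651
```

```bash
python3 - <<'E'
from cov import *
p=[.415,.2278]
r.servo_line([*p,.24],speed=.15); r.servo_line([*p,.196],speed=.08); r.grab(35); r.wait(.2); st("grab")
r.servo_line([*p,.32],speed=.12); st("lift")
r.reach([.42,.02,.33],[180,0,4.6]); X=np.array([.495,-.0058])
r.servo_line([*X,.33],speed=.15); r.servo_line([*X,.262],speed=.1); r.wait(.3); st("above"); f0=r.sense()["contact_force"][2]
for z in np.arange(.258,.2340,-.002):
    r.servo_line([*X,z],speed=.03); f=r.sense()["contact_force"]-[0,0,f0]; print("%.4f"%z,r.sense()["tcp_pos"].round(4),f.round(1))
    if f[2]>8: break
st()
E
```

```text
grab t95.0 [0.415  0.2278 0.196 ] yaw89.5 op0.0141 gf35.0 F [0.4 0.  0.1] j6 25
lift t96.2 [0.4149 0.2277 0.3189] yaw89.5 op0.0136 gf35.0 F [-0.2  0.6 -3.6] j6 25
above t99.0 [ 0.4951 -0.0058  0.2626] yaw4.6 op0.0138 gf35.0 F [ 0.7  0.1 -3.5] j6 81
0.2580 [ 0.4949 -0.0058  0.2575] [-0.   0.4  0.1]
0.2560 [ 0.495  -0.0058  0.2558] [-0.1 -0.1  0. ]
0.2540 [ 0.495  -0.0058  0.2538] [ 0.1 -0.2  0.5]
0.2520 [ 0.4949 -0.0058  0.2518] [-0.2  0.4  0.4]
0.2500 [ 0.4949 -0.0058  0.2498] [0.3 0.3 0.5]
0.2480 [ 0.4949 -0.0058  0.2478] [-0.1 -0.2 -0.3]
0.2460 [ 0.495  -0.0058  0.2458] [0.1 0.8 0.2]
0.2440 [ 0.495  -0.0058  0.2438] [-0.2 -1.   0.6]
0.2420 [ 0.4949 -0.0058  0.2418] [-0.5 -0.3  0. ]
0.2400 [ 0.4949 -0.0058  0.2398] [0.2 0.2 0. ]
0.2380 [ 0.4949 -0.0058  0.2378] [ 0.9 -0.6  0.4]
0.2360 [ 0.495  -0.0058  0.236 ] [1.  0.  0.3]
 t102.0 [ 0.495  -0.0058  0.236 ] yaw4.6 op0.0133 gf35.0 F [ 1.   0.  -3.2] j6 81
```

The cover slid over both pins down to seat height without force. I'll release, then check that view against the first one, plus the board.

```bash
python3 - <<'E'
from cov import *
X=[.495,-.0058]
r.servo_line([*X,.2352],speed=.02); st(); r.let_go(); r.servo_line([*X,.36],speed=.12); r.wait(.3)
s=snap("wrist","fin",save=False); o=pickle.load(open("cb.pkl","rb")); 
for n,q in (("cb",o),("fin",s)):
    g=q["frame"].astype(int); ch=g[...,0]-g[...,2]; m=ch[:,317:325].mean(1)
    print(n,"bar end",next(v for v in range(120,160) if m[v]<40),"cols",[ (w.min(),w.max()) for w in [np.where(ch[v,290:350]<35)[0]+290 for v in (160,190)]],"V",[int(g[v,316:326].mean()) for v in range(48,76,2)])
# board: same pose as the earlier glass check
r.reach([.40,-.12,.40],[180,0,20]); r.reach([.38,-.21,.42],[180,0,36.2]); r.wait(.5)
s=snap("wrist","fb",save=False); a=pickle.load(open("gp.pkl","rb"))
d=np.abs(s["frame"][0:225,120:520].astype(int)-a["frame"][0:225,120:520]).max(-1)>60
n,l,q,c=cv2.connectedComponentsWithStats(d.astype(np.uint8))
for i in range(1,n):
    if q[i,4]>25: print("changed",q[i,:2]*2,q[i,2:4]*2,q[i,4])
st()
E
```

```text
t102.3 [ 0.495  -0.0058  0.236 ] yaw4.6 op0.0135 gf35.0 F [-3.4 -0.5  3.9] j6 81
cb bar end 143 cols [(np.int64(313), np.int64(328)), (np.int64(313), np.int64(327))] V [237, 237, 237, 220, 217, 197, 132, 178, 175, 123, 129, 179, 213, 217]
fin bar end 143 cols [(np.int64(313), np.int64(328)), (np.int64(313), np.int64(328))] V [237, 237, 237, 227, 217, 210, 140, 161, 185, 144, 123, 157, 204, 217]
changed [686 190] [86 26] 52
changed [694 222] [96 96] 1725
 t106.8 [ 0.38   -0.2098  0.4201] yaw36.2 op0.0876 gf0.0 F [ 0.1 -0.3  0. ] j6 20
```

```bash
python3 -c "
from h import *
print(r.hand_in()); st()"
```

```text
the job is handed in; nothing more can be done
None
the job is handed in; nothing more can be done
```

I handed the job in at about 107 s. The cup (about 3 mm inward of centre by my measurement, handle outward) and the glass are on their places, and no shaker was out. The three biscuits are stacked on the plate, the cover is back down over both pins after it was knocked aside mid-run, and the board showed no measurable turn.

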